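# Index the feed roller of a leather splitter

### The arm

A 6-joint arm with a two-finger parallel gripper is mounted at the origin on the work surface. World frame = base frame: x ahead of the robot, y to its left, z up, the work surface at z = 0. Lengths are in mm, angles in rad, forces in N, time in s.
With the tool pointing down it reaches from about 275 to 725 mm from the base axis. Payload 5.6 kg.
Tool frame: the origin (TCP) lies between the finger pads; the fingertips stand 19 mm ahead of it and the grasp point (between the pads) is the TCP (tip_extent is the distance from the TCP to the fingertips, in mm); z points along the fingers, y is the line along which they close (so a half turn about z gives the same grasp; the last joint's range is limited). The gripper opens to 85 mm and grips with 20 to 120 N. Pads are 22 mm wide; open, the fingers measure 114 mm over their backs; the gripper's body (76 mm by 85 mm) begins 54 mm behind the grasp point. The pads swing forward as they close: fully open they stand 13 mm farther back than shut.
Start: joints at [1.453, 0.255, 0.108, 0, -1.424, -0.285], TCP at [215.571, 505.986, 250.283] pointing down, gripper open.
Joint ranges: [-2.95, 2.95], [-1.21, 1.97], [-1.09, 1.5], [-2.87, 1.71], [-2.94, -0.07], [-3.05, 3.05]. Speed limits (rad/s): [2.57, 2.57, 3.14, 3.14, 3.14, 3.14].

### API

Orientations are given as a unit quaternion [x, y, z, w].
In Python, from bench import get_state, snapshot, camera_model, hand_in, tip_extent gives the robot as it stands.
- The arm moves only by the tool carry_out, never from a script. Its argument "series" is one flat list of numbers, 5 for each row, row after row: the closure in counts, from 0 (fully open) to 255 (shut), then the shift along the tool's x, y, z in m, then the turn about the tool's z in degrees. A call has 1 to 20 rows; each row shifts and turns the commanded pose from where the row before left it, along the tool's axes as they then stand; what a row does not reach is not made up. A row lasts 1/12 s, in which the tool goes at most 41.7 mm and 7.16 degrees, less where a joint would pass 70% of its speed; a pose out of reach is approached as far as the arm can. A call is refused whole if a number of a shift passes 0.0417 or a number of a turn 7.16, either way. A call with a gripper value outside its range is refused whole. The fingers move at their own pace and stop on an object; "newtons" is the grip in N (left out, the last holds). Time passes only in rows, so rows that do not move let the fingers close. It gives the time, the measured TCP pose, the force, the opening and the grip force at its end, in the units of the state.
- get_state(): the state, without advancing time (a new reading comes with each control period).
- snapshot(name): name is "scene" or "top" or "wrist"; returns (picture, depth): 480x640x3 uint8, red, green, blue; 480x640 float32, mm along the optical axis (not along the pixel's ray), 0 where there is no reading.
- camera_model(name): a dict with "fov_y" (degrees; the focal length in pixels is half the picture's height over the tangent of half this angle, whatever the lens; pixels are square), "cx", "cy" (the principal point, pixels), "cam_to_world" (4x4, takes a point from camera to world coordinates). Camera axes: x right, y down, z forward; pixel columns grow to the right and rows downward; lengths in mm; the calibration is good to about 2 mm. The wrist camera is an equidistant fisheye: a pixel r from the principal point sees the ray r / f radians off the axis. A picture is of the moment at which its call begins: read the wrist's pose just before it. camera_model takes no time and is no camera call; for the wrist camera it gives the pose at the moment of the call.
- hand_in(): hands the job in; it is judged then, once.
The state is a dict: "t": time; "joint_positions": joint angles; "joint_velocities": joint speeds; "effort": joint torques, N m; "ee_pos": TCP position; "ee_rot": TCP orientation; "ft_force": force on the tool from outside, world axes, zero at the start; "torque": the same for the moment, N m; "opening": finger opening in mm; "finger_force": force on a finger pad.
Only numpy, scipy, OpenCV 4.12 (cv2) and the standard library are available. Lean on these libraries where they do the work, as an engineer would, in place of code of your own. Each camera call takes 0.05 s, during which the arm holds its last target. There are 200 camera calls.

### The job

Turn the rubber feed roller of the small green bench machine until the keyway (the slot cut in the brass disc on its left end) faces straight up and the orange pawl riding on the disc drops fully home into it by its own weight. Find the slot by feel: turn the roller itself, do not touch the pawl, leave the other things on the bench where they are, and let go.

Things in the scene. Friction and masses are not known exactly. Their poses are not given: they have to be found in the camera images.
- stand: green bench machine, fixed to the table. Origin: centre of its underside; x to its rear (away from the robot), y to its left along the roller, z up. Base plate 250 (x) by 270 (y) by 18 mm. Two cheeks 14 mm thick at y = +75 and -75 mm carry the roller and reach 34 mm around its axis; the left one has a bracket for the pawl, 74 mm to the rear. Between them only the base plate, the roller and the rear guard are in the way
- roller_mid (a point): fixed point on the roller's axis midway between the cheeks, 150 mm above the table; axes as the stand's (y = roller axis). The black ribbed rubber roller, diameter 40 mm, is free over the 136 mm between the cheeks. It turns endlessly about this axis against a steady friction of 0.12 N m and stays where it is left. Its angle is not reported
- disc_mid (a point): fixed point on the roller's axis in the middle of the brass disc (diameter 56 mm, 16 mm thick, turns with the roller) outside the left cheek. One keyway, 14 mm wide, 7 to 9 mm deep, red floor. At the start it faces the rear, an unknown 35 to 85 degrees from straight up: the short way is to turn the roller's top towards the robot, in one or more grips
- guard_mid (a point): middle of the yellow guard rail behind the roller: 10 (x) by 140 (y) by 24 mm high, 126 mm behind the roller's axis and 85 mm above it, on two posts of about its height. It keeps a gripper on the roller from leaning to the rear; upright to leaning over the robot's side is free
- pawl (a joint): angle in rad of the orange gravity pawl, hinged 62 mm behind and 20 mm above the disc's centre: 0 when its nose is fully home on the keyway's floor, 0.11 to 0.16 while riding on the disc's rim. It falls by itself once the keyway is under it and then blocks further turning, with about 7 degrees of play either way: stop when it drops
- pawl_nose (a point): underside of the pawl's 8 mm wide nose, right above the disc's middle: 169 mm above the table when home, 7 to 9 mm higher on the rim. The pawl's top is 200 mm above the table when home, about 210 mm on the rim
- oil_bottle: yellow oil bottle, diameter 38, height 85 mm, near the right side of the machine; origin under its centre
- wrench: steel wrench lying flat in front of the machine, about 160 mm long; origin under its middle, x along it
- shoe_last: green shoe last 230 by 70 by 95 mm lying at the left; origin under its centre, x towards its heel
- glue_can: steel can with a blue band, diameter 84, height 110 mm, at the right; origin under its centre
- hammer: hammer lying at the right, about 260 mm long; origin under it, x towards the head
- rivet_tray: blue open tray 120 by 160 by 35 mm at the left; origin under its centre
- brush: brush lying at the front right, about 200 mm long; origin under it, x towards the bristles

How it is judged:
By the outcome, as a careful person would: the job done as asked, in the order asked, and still so for the second after the job is handed in, with the robot touching nothing.
It also fails if it takes over 48 s, if anything falls off the work surface, if the arm or the gripper's body presses on something with over 40 N, if the wrist force passes 120 N, or if a joint passes its speed limit or range.

## Working session

There is one attempt and no reset: what is moved stays moved. The work goes in short steps, Python scripts to look and compute and a tool call to move; the robot and the scene stay as the last step left them, time stands still between calls to the robot, and variables do not carry over. Pictures are saved under pics/ and viewed, at most 10 in all, crops included, and the job is handed in when it is done.

Besides the shell and the picture viewer there is one more tool, called after "Emit:" as name(argument=value, ...), one argument or row to a line, values as JSON. carry_out: Moves the arm, as the interface text tells. Its arguments: {"type":"object","properties":{"series":{"type":"array","items":{"type":"number"}},"newtons":{"type":"number"}},"required":["series"]}

```bash
mkdir -p pics; cat > h.py <<'E'
from bench import *
import numpy as np, cv2
def save(n,p): 
    im,d=snapshot(n); cv2.imwrite(f'pics/{p}.png',im[:,:,::-1]); np.save(f'pics/{p}.npy',d)
    m=camera_model(n); np.savez(f'pics/{p}_m.npz',f=240/np.tan(np.radians(m['fov_y']/2)),c=[m['cx'],m['cy']],T=np.array(m['cam_to_world']))
def pt(p,u,v,z=None):
    m=np.load(f'pics/{p}_m.npz'); d=np.load(f'pics/{p}.npy')
    w=d[v-2:v+3,u-2:u+3]; w=w[w>0]; z=np.median(w) if z is None else z
    c=np.array([(u-m['c'][0])/m['f']*z,(v-m['c'][1])/m['f']*z,z,1]); return (m['T']@c)[:3].round(1)
E
python3 - <<'E'
from h import *
save('scene','s1'); save('top','t1'); s=get_state(); print(s); print(tip_extent if not callable(tip_extent) else tip_extent())
for n in('scene','top'): print(camera_model(n))
E
```

```text
{'t': 0.1, 'joint_positions': array([ 1.45260120e+00,  2.55689599e-01,  1.07161252e-01, -3.71273229e-04,
       -1.42388441e+00, -2.84592551e-01]), 'joint_velocities': array([ 0.00042059, -0.00334304,  0.00301498,  0.00117365, -0.0007087 ,
        0.00022874]), 'effort': array([-4.03308499e-03, -3.87602878e+01,  2.38472772e+01,  5.37803248e+00,
       -3.80507670e-03, -1.53366951e-06]), 'ee_pos': array([215.40233636, 505.6432624 , 249.50383768]), 'ee_rot': array([ 9.79782910e-01, -2.00061895e-01, -1.15814677e-04,  8.20680454e-04]), 'ft_force': array([-0.21964798, -0.92196659,  0.3727407 ]), 'torque': array([ 0.02438189, -0.01671086, -0.01705517]), 'finger_force': 0.0, 'opening': 85.39018769944566}
19.0
{'fov_y': 45.302850425612604, 'cx': 313.08515770447633, 'cy': 241.19338238722392, 'cam_to_world': array([[-7.60967506e-01,  4.60301638e-01, -4.57220797e-01,
         1.19593809e+03],
       [ 6.48788534e-01,  5.41382277e-01, -5.34769734e-01,
         7.73561820e+02],
       [ 1.37585159e-03, -7.03582001e-01, -7.10612746e-01,
         1.21176278e+03],
       [ 0.00000000e+00,  0.00000000e+00,  0.00000000e+00,
         1.00000000e+00]])}
{'fov_y': 56.316685127280685, 'cx': 318.87961684845527, 'cy': 246.42333491604478, 'cam_to_world': array([[-4.34202917e-02, -9.76588907e-01,  2.10686461e-01,
         2.67383474e+02],
       [-9.99049412e-01,  4.16272913e-02, -1.29399201e-02,
         2.12653835e+01],
       [ 3.86667571e-03, -2.11048040e-01, -9.77468042e-01,
         1.51236697e+03],
       [ 0.00000000e+00,  0.00000000e+00,  0.00000000e+00,
         1.00000000e+00]])}
```

View pics/s1.png

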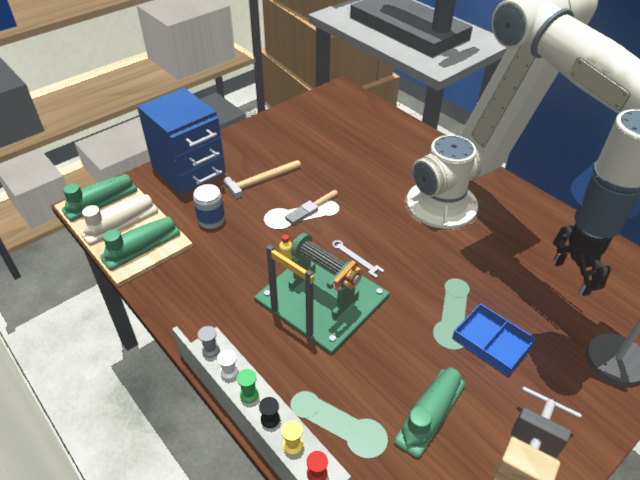

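View pics/t1.png

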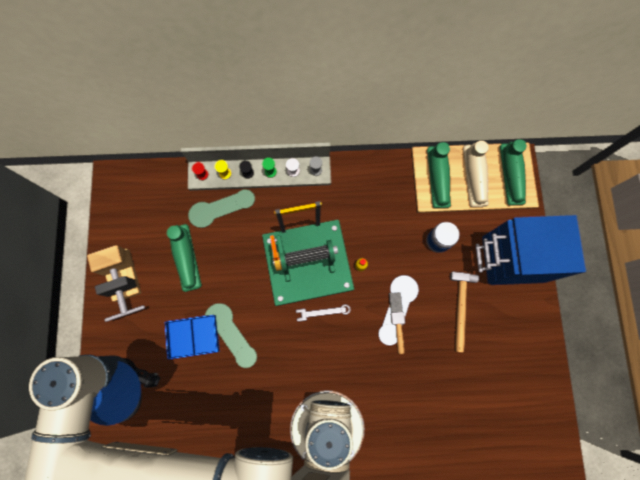

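Scene: the machine is at about (322,290) in the scene view and (308,260) in the top view, with the guard behind it at top (298,209). I'll enlarge the machine in both views.

```bash
python3 - <<'E'
from h import *
a=cv2.imread('pics/t1.png')[195:310,255:375]; b=cv2.imread('pics/s1.png')[220:355,245:400]
a=cv2.resize(a,(480,460),interpolation=cv2.INTER_CUBIC); cv2.imwrite('pics/t1c.png',a)
cv2.imwrite('pics/s1c.png',cv2.resize(b,None,fx=4,fy=4,interpolation=cv2.INTER_CUBIC))
E
```

```text
(no output)
```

View pics/t1c.png

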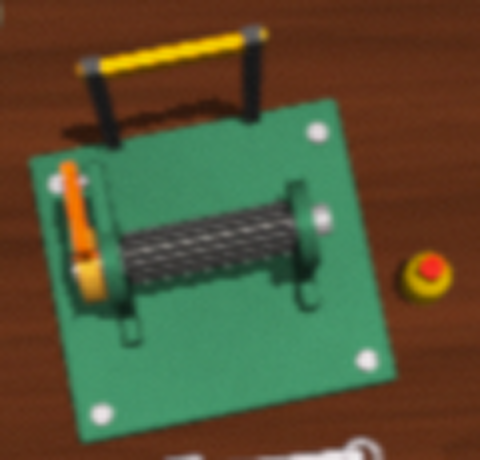

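View pics/s1c.png

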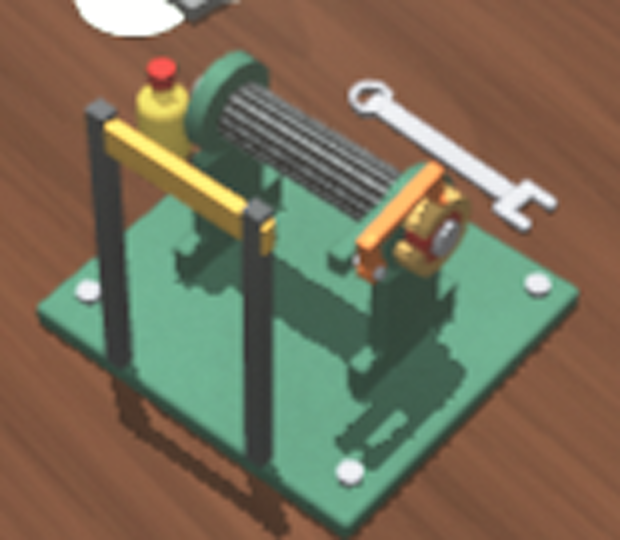

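The top crop shows the base corners at (30,158), (333,98), (396,378) and (82,441). The roller axis runs from about (120,262) to (297,228), and the keyway's red floor faces rear/left in the scene crop at about (420,240).

```bash
cat >> h.py <<'E'
def plane(p,u,v,z):
    m=np.load(f'pics/{p}_m.npz'); T=m['T']; r=T[:3,:3]@[(u-m['c'][0])/m['f'],(v-m['c'][1])/m['f'],1]
    return T[:3,3]+r*(z-T[2,3])/r[2]
E
python3 - <<'E'
from h import *
P=[plane('t1',255+u/4,195+v/4,18) for u,v in [(30,158),(333,98),(396,378),(82,441)]]
c=np.mean(P,0); print(np.round(P,1),c)
xa=(P[0]+P[1]-P[2]-P[3]); ya=P[0]+P[3]-P[1]-P[2]
print(np.degrees(np.arctan2(xa[1],xa[0])),np.degrees(np.arctan2(-ya[0],ya[1])),np.linalg.norm(xa)/2,np.linalg.norm(ya)/2)
q=[(120,262),(297,228)]
R=[plane('t1',255+u/4,195+v/4,165) for u,v in q]; print(R,np.mean(R,0))
print([pt('t1',int(255+u/4),int(195+v/4)) for u,v in [(160,255),(210,245),(260,235)]])
G=[plane('t1',255+u/4,195+v/4,247) for u,v in [(90,66),(253,36)]];print(G,np.mean(G,0))
# bottle, from scene depth
print('bottle',pt('t1',255+432//4,195+268//4), plane('t1',255+108,195+67,80))
# scene: base right/left corners
Q=[plane('s1',245+u/4,220+v/4,18) for u,v in [(38,312),(578,292),(345,532)]];print(np.round(Q,1), (Q[0]+Q[1])/2)
E
```

```text
[[ 639.5  192.7   18. ]
 [ 681.7  -69.5   18. ]
 [ 437.4 -109.4   18. ]
 [ 396.3  153.8   18. ]] [538.72228909  41.91345772  18.        ]
9.181895057530225 9.006038088533119 246.9119498368621 265.9882374411603
[array([518.28394583, 108.66628335, 165.        ]), array([538.96774424, -27.58162285, 165.        ])] [528.62584503  40.54233025 165.        ]
[array([524. ,  77.8, 169. ]), array([528.8,  41. , 168.2]), array([536. ,   1. , 170.4])]
[array([650.07581388, 121.31802536, 247.        ]), array([667.99971886,   0.81399229, 247.        ])] [659.03776637  61.06600882 247.        ]
bottle [ 517.4 -137.9   85.2] [ 518.359092   -138.49723399   80.        ]
[[684.6 -63.9  18. ]
 [398.6 156.8  18. ]
 [644.  197.3  18. ]] [541.56485989  46.43431588  18.        ]
```

Emit:
carry_out(
  series=[0,0,0,-0.01,-6.4,0,0,0,-0.01,-6.4,0,0,0,-0.01,-6.4,0,0,0,-0.01,-6.4,255,0,0,-0.01,-6.4,255,0.012,0.0254,0,0,255,0.012,0.0254,0,0,255,0.012,0.0254,0,0,255,0.012,0.0254,0,0,255,0.012,0.0254,0,0,255,0.012,0.0254,0,0,255,0.012,0.0254,0,0,255,0.012,0.0254,0,0,255,0.012,0.0254,0,0,255,0.012,0.0254,0,0,255,0.012,0.0254,0,0,255,0.012,0.0254,0,0,255,0.012,0.0254,0,0,255,0.012,0.0254,0,0,255,0.012,0.0254,0,0],
  newtons=40,
)

```text
t: 1.77
ee_pos: [452.8, 156.2, 300.0]
ee_rot: [0.997, 0.078, -0.0, 0.0]
ft_force: [0.7, 0.4, 0.1]
opening: -0.2
finger_force: 0.0
```

Emit:
carry_out(
  series=[255,0.012,0.0254,0,0,255,0.012,0.0254,0,0,255,0.012,0.0254,0,0,255,0.012,0.0254,0,0,255,0.012,0.0254,0,0,255,0,0,0,0,255,0,0,0,0],
)

```text
t: 2.35
ee_pos: [531.7, 40.2, 299.3]
ee_rot: [0.997, 0.076, -0.001, 0.0]
ft_force: [-0.1, -0.3, -0.0]
opening: -0.2
finger_force: 0.0
```

```bash
python3 - <<'E'
from h import *
from scipy.spatial.transform import Rotation as R
s=get_state();print(s['t'],s['ee_pos'],R.from_quat(s['ee_rot']).as_matrix().round(4),s['ft_force'],s['opening'])
save('wrist','w1'); m=camera_model('wrist'); print(m)
E
```

```text
2.35 [531.67759762  40.24288745 299.257937  ] [[ 9.883e-01  1.525e-01 -2.000e-03]
 [ 1.525e-01 -9.883e-01 -4.000e-04]
 [-2.000e-03  1.000e-04 -1.000e+00]] [-0.09504762 -0.31810147 -0.04684046] -0.16563703417887057
{'fov_y': 65.70646984690485, 'cx': 319.73955809501865, 'cy': 243.1822314387021, 'cam_to_world': array([[ 1.53377372e-01, -9.47600406e-01, -2.80230000e-01,
         6.03208039e+02],
       [-9.88167152e-01, -1.47376487e-01, -4.24953137e-02,
         5.17590488e+01],
       [-1.03073651e-03,  2.83431901e-01, -9.58991812e-01,
         4.23382600e+02],
       [ 0.00000000e+00,  0.00000000e+00,  0.00000000e+00,
         1.00000000e+00]])}
```

View pics/w1.png

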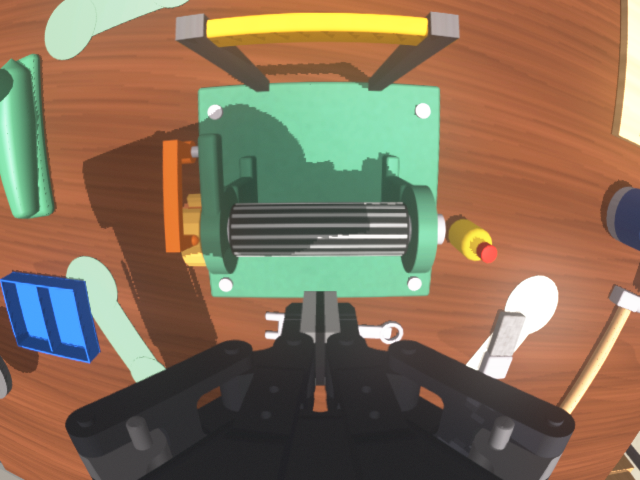

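The wrist view is well aligned: the roller spans columns 231–408 and rows 203–256, centred near (320,229), parallel to the image rows. The keyway isn't visible, and the closed fingers point at about (320,295).

```bash
cat >> h.py <<'E'
def fish(p,u,v,zd=None,z=None):
    m=np.load(f'pics/{p}_m.npz'); T=m['T']; d=np.array([u,v])-m['c']; r=np.linalg.norm(d); th=r/m['f']
    k=np.array([*(d/r*np.sin(th)),np.cos(th)])
    if z is None:
        D=np.load(f'pics/{p}.npy')[v-1:v+2,u-1:u+2]; s=np.median(D[D>0])/k[2]
    else: s=(z-T[2,3])/(T[:3,:3]@k)[2]
    return (T[:3,3]+T[:3,:3]@k*s).round(1)
E
python3 - <<'E'
from h import *
P=np.array([fish('w1',u,v) for u in (250,320,390) for v in range(204,256,4)]); 
a=np.radians(8.9); e=np.array([np.cos(a),np.sin(a)]); f=np.array([-e[1],e[0]])
X=P[:,:2]@e
# circle r=20 fit in (x along e, z)
from scipy.optimize import least_squares
g=least_squares(lambda q:np.hypot(X-q[0],P[:,2]-q[1])-20,[530,150],loss='soft_l1'); print(g.x,g.cost)
print('left/right cheek y',[fish('w1',u,228,z=165)[:2]@f for u in (231,408)])
print('tcp now',get_state()['ee_pos'][:2]@e,get_state()['ee_pos'][:2]@f)
for u in (250,320,390): 
    S=np.array([fish('w1',u,v) for v in range(204,256,4)]); print(S[S[:,2].argmax()], (S[:,:2]@e).round(0), S[:,2])
E
```

```text
[534.68705252 150.66067653] 2.0228234644637606
left/right cheek y [np.float64(23.0486013150306), np.float64(-106.27593517902679)]
tcp now 531.2776394052489 -41.67712687762718
[527.2  90.4 171.4] [554. 553. 550. 548. 546. 543. 540. 538. 535. 532. 528. 525. 521.] [152.3 158.6 162.5 165.4 167.9 169.3 170.2 170.5 171.4 170.2 169.5 167.8
 165.3]
[534.6  41.2 170.7] [554. 553. 550. 548. 545. 543. 540. 537. 535. 531. 528. 525. 521.] [154.3 159.9 163.1 166.7 167.3 169.  169.4 170.3 170.7 169.8 169.9 167.8
 166.2]
[542.4  -8.1 170.8] [555. 553. 551. 548. 545. 543. 540. 537. 535. 531. 528. 525. 521.] [153.7 159.5 163.4 165.4 166.9 169.1 169.3 170.3 170.8 170.1 169.7 168.1
 165.5]
```

Emit:
carry_out(
  series=[255,0.0125,0,0.035,0,255,0,0,0.035,0,255,0,0,0.02,0,255,0,0,0.014,0,255,0,0,0.002,0,255,0,0,0,0,255,0,0,0,0],
)

```text
t: 2.98
ee_pos: [544.2, 43.9, 195.6]
ee_rot: [0.997, 0.078, 0.001, -0.0]
ft_force: [-0.4, 0.5, 0.6]
opening: 0.2
finger_force: 0.0
```

Emit:
carry_out(
  series=[255,0,0,0.001,0,255,0,0,0.001,0,255,0,0,0.001,0,255,0,0,0,0],
)

```text
t: 3.32
ee_pos: [543.9, 43.3, 191.5]
ee_rot: [0.997, 0.078, 0.0, -0.0]
ft_force: [-0.6, 0.4, -0.2]
opening: 0.6
finger_force: 0.0
```

Emit:
carry_out(
  series=[255,0,0,0.001,0,255,0,0,0.0005,0,255,0,0,0,0],
)

```text
t: 3.57
ee_pos: [543.8, 43.2, 189.7]
ee_rot: [0.997, 0.078, -0.0, 0.0]
ft_force: [-0.4, -0.2, -0.5]
opening: -0.3
finger_force: 0.0
```

Emit:
carry_out(
  series=[255,0,0,0.0007,0,255,0,0,0,0],
)

```text
t: 3.73
ee_pos: [543.8, 43.2, 189.1]
ee_rot: [0.997, 0.078, 0.0, 0.0]
ft_force: [0.5, -0.5, -0.3]
opening: 0.1
finger_force: 0.0
```

Emit:
carry_out(
  series=[255,0,0,0.0007,0,255,0,0,0,0],
)

```text
t: 3.9
ee_pos: [543.9, 43.2, 188.9]
ee_rot: [0.997, 0.078, 0.0, 0.0]
ft_force: [-0.9, -0.5, 3.2]
opening: -0.0
finger_force: 1.3
```

Emit:
carry_out(
  series=[255,0,0,0.0005,0,255,0,0,0,0],
)

```text
t: 4.07
ee_pos: [543.9, 43.2, 188.7]
ee_rot: [0.997, 0.078, 0.0, 0.0]
ft_force: [-2.4, 1.0, 5.4]
opening: -0.1
finger_force: 2.7
```

Emit:
carry_out(
  series=[255,0,0,0.0005,0,255,0,0,0,0],
)

```text
t: 4.23
ee_pos: [544.0, 43.2, 188.7]
ee_rot: [0.997, 0.078, 0.001, 0.0]
ft_force: [-3.2, 0.6, 8.0]
opening: 0.1
finger_force: 3.7
```

Emit:
carry_out(
  series=[255,0,0,0.001,0,255,0,0,0.001,0,255,0,0,0.0005,0,255,-0.001,0,0,0,255,-0.002,0,0,0,255,-0.002,0,0,0,255,0,0,0,0],
)

```text
t: 4.82
ee_pos: [543.4, 43.2, 188.7]
ee_rot: [0.997, 0.078, 0.007, -0.0]
ft_force: [7.2, 0.4, 9.0]
opening: -0.0
finger_force: 4.7
```

```bash
cat > look.py <<'E'
import sys
from h import *
p=sys.argv[1]; save('scene',p); b=cv2.imread(f'pics/{p}.png')[250:310,320:375]
h=cv2.cvtColor(b,cv2.COLOR_BGR2HSV); 
red=((h[...,0]<6)|(h[...,0]>174))&(h[...,1]>150)&(h[...,2]>60)
org=(h[...,0]>=8)&(h[...,0]<17)&(h[...,1]>170)&(h[...,2]>150)
for n,k in(('red',red),('org',org)):
    v,u=np.nonzero(k); print(n,len(u),(u.mean()+320).round(2),(v.mean()+250).round(2))
cv2.imwrite(f'pics/{p}c.png',cv2.resize(b,None,fx=8,fy=8,interpolation=cv2.INTER_CUBIC))
s=get_state(); e=np.array([.988,.154]);print('x',(s['ee_pos'][:2]@e).round(1),s['ee_pos'].round(1),s['ft_force'].round(1))
E
python3 look.py s2
```

```text
red 12 349.17 280.0
org 31 345.45 270.61
x 543.6 [543.4  43.2 188.7] [7.3 1.2 9.4]
```

View pics/s2c.png

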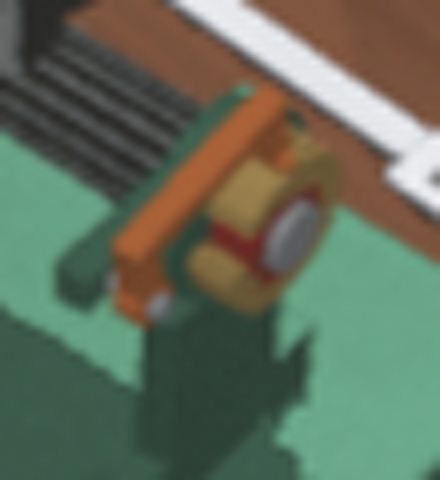

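The crop shows the slot (dark red notch at (225,235) in the crop) still facing the rear, with the pawl riding on the rim. The tip is gripping the roller, so I'll drag on.

Emit:
carry_out(
  series=[255,-0.002,0,0.0005,0,255,-0.002,0,0.0005,0,255,-0.002,0,0,0,255,0,0,0,0],
)

```text
t: 5.2
ee_pos: [538.2, 42.4, 188.9]
ee_rot: [0.997, 0.078, 0.008, -0.0]
ft_force: [6.7, 1.4, 12.9]
opening: 0.2
finger_force: 6.8
```

Emit:
carry_out(
  series=[255,-0.002,0,0.0005,0,255,-0.002,0,0,0,255,-0.002,0,0,0,255,0,0,0,0],
)

```text
t: 5.53
ee_pos: [532.6, 41.5, 188.8]
ee_rot: [0.997, 0.079, 0.008, -0.0]
ft_force: [6.3, 1.2, 14.8]
opening: 0.1
finger_force: 7.4
```

```bash
python3 look.py s3
```

```text
red 27 350.78 275.67
org 28 346.29 270.14
x 532.6 [532.6  41.5 188.8] [ 5.4  1.2 15.5]
```

Emit:
carry_out(
  series=[255,-0.002,0,0,0,255,-0.002,0,0,0,255,-0.002,0,0,0,255,0,0,0,0],
)

```text
t: 5.92
ee_pos: [526.5, 40.5, 188.7]
ee_rot: [0.997, 0.079, 0.008, -0.0]
ft_force: [6.1, 1.4, 14.3]
opening: -0.1
finger_force: 7.4
```

```bash
python3 look.py s4
```

```text
red 20 352.2 273.45
org 32 347.97 267.97
x 526.4 [526.5  40.5 188.6] [ 4.9  1.9 14.2]
```

View pics/s4c.png

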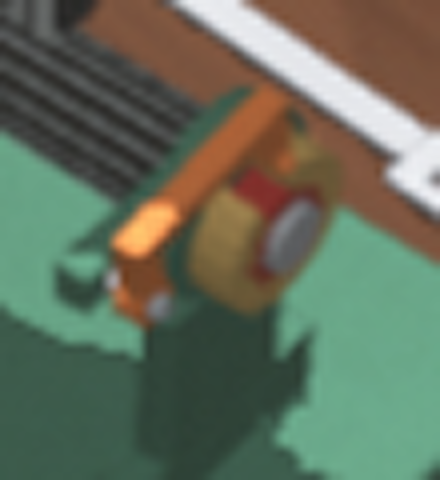

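Emit:
carry_out(
  series=[255,0.003,0,-0.004,0,255,0,0,-0.008,0,255,0.007,0,0,0,255,0.007,0,0,0,255,0,0,0,0,255,0,0,0.005,0,255,0,0,0.002,0,255,0,0,0.002,0,255,0,0,0.001,0,255,0,0,0,0],
)

```text
t: 6.8
ee_pos: [538.6, 42.4, 188.8]
ee_rot: [0.997, 0.078, 0.002, 0.0]
ft_force: [-7.1, 1.9, 19.9]
opening: -0.2
finger_force: 9.9
```

Emit:
carry_out(
  series=[255,-0.002,0,0.001,0,255,-0.002,0,0.0005,0,255,0,0,0,0],
)

```text
t: 7.05
ee_pos: [538.2, 42.4, 188.9]
ee_rot: [0.997, 0.079, 0.007, -0.0]
ft_force: [4.6, 2.5, 17.5]
opening: 0.0
finger_force: 8.9
```

```bash
python3 look.py s5
```

```text
red 21 352.05 273.67
org 35 346.37 269.71
x 538.3 [538.2  42.4 188.9] [ 2.2  1.5 17.6]
```

```bash
cat >> look.py <<'E'
for u,v in((353,264),(351,266),(348,269)): print(pt(p,u,v))
E
python3 -c "
from h import *
for p in ('s1','s3','s4','s5'): print([pt(p,u,v)[2] for u,v in((353,264),(351,266),(348,269))])"
```

```text
[np.float64(207.0), np.float64(206.0), np.float64(204.5)]
[np.float64(207.8), np.float64(206.4), np.float64(203.6)]
[np.float64(206.4), np.float64(206.1), np.float64(205.1)]
[np.float64(206.8), np.float64(206.1), np.float64(203.8)]
```

Emit:
carry_out(
  series=[255,-0.002,0,0,0,255,-0.002,0,0,0,255,0,0,0,0],
)

```text
t: 7.35
ee_pos: [535.0, 41.9, 188.8]
ee_rot: [0.997, 0.079, 0.008, -0.0]
ft_force: [5.1, 1.9, 15.9]
opening: 0.2
finger_force: 7.9
```

```bash
python3 look.py s6
```

```text
red 15 353.27 272.8
org 44 345.68 271.05
x 535.0 [534.9  41.9 188.8] [ 5.8  1.5 16.7]
[524.7 134.4 203.9]
[533.3 136.6 204.8]
[545.2 139.  204.8]
```

Emit:
carry_out(
  series=[255,-0.001,0,0,0,255,0,0,0,0],
)

```text
t: 7.57
ee_pos: [534.1, 41.7, 188.8]
ee_rot: [0.997, 0.079, 0.008, -0.0]
ft_force: [5.0, 1.4, 15.2]
opening: 0.5
finger_force: 7.9
```

```bash
python3 look.py s7
```

```text
red 2 354.5 274.0
org 62 345.16 272.1
x 534.1 [534.1  41.7 188.8] [ 5.   1.1 16.6]
[522.  131.9 199.9]
[529.6 133.  199.2]
[541.5 135.4 199.2]
```

View pics/s7c.png

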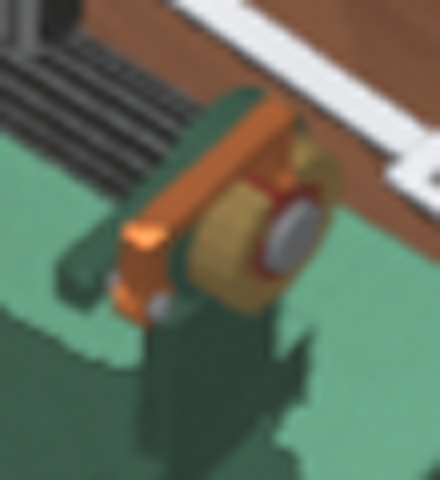

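The pawl has dropped: its nose sits in the slot and its top now measures about 200 mm. I'll nudge the roller about 3° more towards centre, relieve the drag and lift off.

Emit:
carry_out(
  series=[255,-0.001,0,0,0,255,0,0,0,0],
)

```text
t: 7.78
ee_pos: [533.2, 41.6, 188.8]
ee_rot: [0.997, 0.079, 0.008, -0.0]
ft_force: [5.6, 3.0, 15.8]
opening: 0.1
finger_force: 7.7
```

```bash
python3 look.py s8
```

```text
red 1 355.0 274.0
org 50 345.26 272.46
x 533.2 [533.2  41.6 188.8] [ 5.7  2.  15.6]
[521.9 131.7 199.6]
[530.  133.4 199.8]
[541.5 135.4 199.2]
```

Emit:
carry_out(
  series=[255,0.0015,0,0,0,255,0.001,0,-0.001,0,255,0.0005,0,-0.002,0,255,0,0,-0.004,0,255,0,0,-0.02,0,255,0,0,-0.04,0,255,0,0,-0.04,0,255,0,0,0,0,255,0,0,0,0],
)

```text
t: 8.58
ee_pos: [531.5, 41.5, 292.7]
ee_rot: [0.997, 0.078, 0.002, -0.001]
ft_force: [-0.3, 1.2, -1.5]
opening: 0.1
finger_force: 0.0
```

```bash
python3 look.py s9
```

```text
red 1 355.0 274.0
org 28 346.82 270.46
x 530.6 [530.6  41.4 290.6] [-0.7 -0.  -0. ]
[521.9 131.8 199.7]
[529.8 133.3 199.5]
[542.1 136.  200. ]
```

View pics/s9c.png

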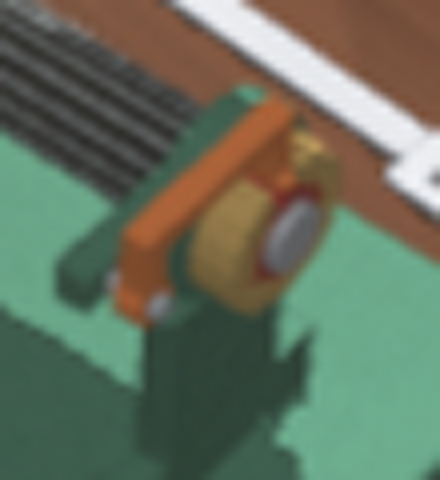

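The pawl sits home at about 200 mm, with the nose well inside the slot at crop (285,170), and the robot is clear.

```bash
python3 -c "
from bench import *
print(hand_in())"
```

```text
the job is handed in; nothing more can be done
None
```

The roller is turned so the keyway faces up, the pawl has dropped home into it (its top reads about 200 mm), and the arm was lifted clear before I handed the job in at about 9 s.

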